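Stack and cover the board carriers

ROBOT

A 7-joint arm with a two-finger parallel gripper is mounted at the origin on the work surface. World frame = base frame: x ahead of the robot, y to its left, z up, the work surface at z = 0. Lengths are in m, angles in rad, forces in N, time in s.
With the tool pointing down it reaches from about 0.425 to 0.925 m from the base axis. Payload 6.8 kg.
Tool frame: the origin (TCP) lies at the very end of the fingers, on their centre line; the grasp point (between the pads) lies 19 mm behind it (grip_point_offset is the distance from the TCP to the grasp point, in m); z points along the fingers, y is the line along which they close (so a half turn about z gives the same grasp; the last joint's range is limited). The gripper opens to 85 mm and grips with 20 to 120 N. Pads are 22 mm wide; open, the fingers measure 114 mm over their backs; the gripper's body (76 mm by 85 mm) begins 54 mm behind the grasp point. The pads swing forward as they close: fully open they stand 13 mm farther back than shut.
Start: joints at [1.079, 0.477, 0.022, 1.555, -0.011, 1.109, -0.083], TCP at [0.253, -0.626, 0.231] pointing down, gripper open.
Joint ranges: [-2.96, 2.96], [-0.34, 2.1], [-1.41, 1.46], [0.24, 2.44], [-1.37, 4.51], [0.17, 1.92], [-2.96, 2.96]. Speed limits (rad/s): [2.39, 2.39, 3.14, 3.14, 3.14, 3.14, 3.14].

INTERFACE

Orientations are given as a unit quaternion [w, x, y, z].
In Python, from station import * gives the robot as it stands.
- The arm moves only by the tool carry_out, never from a script. Its argument "rows" is text: rows parted by semicolons, each of 4 numbers parted by spaces: the shift along the world's x, y, z in mm, then the turn about the world's z in degrees. In form: dx dy dz yaw; .... A call has 1 to 10 rows; each row shifts and turns the commanded pose from where the row before left it; what a row does not reach is not made up. A row lasts 1/8 s, in which the tool goes at most 62.5 mm and 10.7 degrees, less where a joint would pass 70% of its speed; a pose out of reach is approached as far as the arm can. A call is refused whole if a number of a shift passes 62.5 or a number of a turn 10.7, either way. A call with a gripper value outside its range is refused whole. "claw" is the finger opening in mm, from 0 to 85.4, set as the call begins (left out, the last holds). The fingers move at their own pace and stop on an object; "force" is the grip in N (left out, the last holds). Time passes only in rows, so rows that do not move let the fingers close. It gives the time, the measured TCP pose, the force, the opening and the grip force at its end, in the units of the state.
- get_obs(): the state, without advancing time (a new reading comes with each control period).
- read_camera(name): name is "side" or "top"; returns a dict with "img" (420x560x3 uint8, blue, green, red), "fov_y" (degrees; the focal length in pixels is half the picture's height over the tangent of half this angle, whatever the lens; pixels are square), "cx", "cy" (the principal point, pixels), "world_to_cam" (4x4, takes a point from world to camera coordinates). Camera axes: x right, y up, looking along -z (the intrinsics and any distortion apply to the point x, -y, -z); pixel columns grow to the right and rows downward; lengths in m; the calibration is good to about 2 mm. A picture is of the moment at which its call begins. There is no depth.
- hand_in(): hands the job in; it is judged then, once.
Trained networks look in the newest picture that a camera, given by its name, has taken for a name from the list of things; names that differ only in an ending like _2 or _b are one class to them, and where a whole thing is asked for, a point or a joint stands for the part that bears it (a point fixed in the world has none). Each returns a list of dicts, best first, with "confidence" (0 to 1); they miss things now and then, are a little off and sometimes report something else, mostly with a low value. They report only what shows in the picture. A call takes as long as a camera call.
- recognise(camera, thing): "centre" ([column, row] in pixels, amid what is visible of it).
- outline_of(camera, thing): "pixels" (420x560 bool, what is visible of it) and "centre" ([column, row] in pixels, amid what is visible of it).
- place_of(camera, thing): "centre" ([column, row] in pixels: a listed point, or the origin of a listed thing).
The state is a dict: "t": time; "q": joint angles; "joint_vel": joint speeds; "joint_torque": joint torques, N m; "eef_pos": TCP position; "tool_rot": TCP orientation; "contact_force": force on the tool from outside, world axes, zero at the start; "torque": the same for the moment, N m; "gripper_width": opening from 0.0 (shut) to 1.0 (fully open); "grasp_force": force on a finger pad.
Only numpy, scipy, OpenCV 4.12 (cv2) and the standard library are available. Lean on these libraries where they do the work, as an engineer would, in place of code of your own. Each camera call takes 0.05 s, during which the arm holds its last target. There are 200 camera calls.

TASK

Clear the slanted rack: lay the black carrier flat, board side up, on the blue carrier on the stacking stand, and then lay the yellow cover flat, ribs up, on top of it. Each must be pushed right up against the stand's red end stop and lie squarely in line with the carrier beneath, so that the three make one neat pile. Set them down, do not let them drop, and leave the other things on the bench where they are.

Things in the scene. Friction and masses are not known exactly. Their poses are not given: they have to be found in the camera images.
- board_carrier: Black plastic frame with a green circuit board in its top face, a flat slab 130 mm long (x) by 58 mm wide (y) by 20 mm thick (z); origin at the centre of its underside, z out of its top face. Both ends are alike. 0.15 to 0.35 kg. At the start it lies on one of the rack's two slanted beds, its long x axis running up the slope.
- cover: Yellow plastic cover slab with cross ribs on its top face, 130 mm long (x) by 58 mm wide (y) by 20 mm thick (z); origin at the centre of its underside, z out of its top face. Both ends are alike. 0.15 to 0.35 kg. At the start it lies on the rack's other bed, in the same way.
- base_carrier: Blue plastic frame with a green circuit board, 130 mm long (x) by 58 mm wide (y) by 20 mm thick (z); origin at the centre of its underside, z out of its top face. Both ends are alike. 0.15 to 0.35 kg. It lies flat on the stacking stand, against the end stop, and is the bottom of the pile; it may lie up to 10 mm to either side of the stand's middle line.
- rack: Fixed grey rack, base 125 x 190 x 8 mm, origin at the centre of its underside. Two aluminium beds, 134 long, 46 mm wide (narrower than a carrier), mid-points of their upper faces at local (0, -60, 58) and (0, 60, 58) mm, rising to local +x at 0.45 rad (26 degrees) from level; an 11 mm lip at the lower end. A carrier's origin starts at a bed's mid-point.
- stand: Fixed dark steel stacking stand, base 170 (x) x 100 (y) x 8 mm thick, carriers lie on its top; origin on its underside, x axis along the pile's length towards the end stop.
- stop_face (a point): Middle of the face of the stand's end stop, at the height of the stand's top; axes as the stand's. The stop is two red posts (14 mm wide, centres 40 mm apart, 66 mm tall) whose faces look along local -x; a carrier against it has its origin 65 mm from here along -x. There is no fence at the sides.

How it is judged:
On the way, in this order (a step that is already met when the one before it is completed fails the run):
1. the black carrier lies flat and squarely on the blue one, against the end stop, released (y of board_carrier in the frame of base_carrier between -0.005 and 0.005 m and z of board_carrier in the frame of base_carrier between 0.017 and 0.023 m and angle between the x axis of board_carrier and the x axis of base_carrier, either way round below 0.07 rad and angle between board_carrier's own z axis and vertical below 0.06 rad and x of board_carrier in the frame of stop_face between -0.069 and -0.061 m and contact force between the fingers and board_carrier below 0.2 N and linear speed of board_carrier below 0.02 m/s and distance between cover and board_carrier above 0.06 m), for 0.2 s.
2. the yellow cover lies flat and squarely on the black carrier, against the end stop, released (y of cover in the frame of board_carrier between -0.005 and 0.005 m and z of cover in the frame of board_carrier between 0.017 and 0.023 m and angle between the x axis of cover and the x axis of board_carrier, either way round below 0.07 rad and angle between cover's own z axis and vertical below 0.06 rad and x of cover in the frame of stop_face between -0.069 and -0.061 m and contact force between the fingers and cover below 0.2 N and linear speed of cover below 0.02 m/s), for 0.2 s.
At the end, for the whole second after the job is handed in: On the stand from below: blue carrier, black carrier, cover; flat, top up (0.06 rad), each within 4 mm of the end stop, the upper two within 5 mm sideways, 3 mm in height and 0.07 rad of the one beneath, the blue one flat on the stand within 0.07 rad of its direction; released and at rest (all of step 2 and x of base_carrier in the frame of stop_face between -0.069 and -0.061 m and z of base_carrier in the frame of stop_face between -0.003 and 0.003 m and angle between the x axis of base_carrier and the x axis of stand, either way round below 0.07 rad and angle between each of base_carrier, board_carrier's own z axis and vertical below 0.06 rad and y of board_carrier in the frame of base_carrier between -0.005 and 0.005 m and z of board_carrier in the frame of base_carrier between 0.017 and 0.023 m and angle between the x axis of board_carrier and the x axis of base_carrier, either way round below 0.07 rad and x of board_carrier in the frame of stop_face between -0.069 and -0.061 m and contact force between the fingers and board_carrier below 0.2 N and linear speed of each of base_carrier, board_carrier below 0.02 m/s); the robot touches nothing.
It fails at once if another thing on the bench (motor, transformer, clamp meter, solder spool, flux jar, screwdriver, mug) is moved by more than 30 mm or knocked over (distance of any of motor, transformer, clamp_meter, solder_spool, flux_jar, screwdriver, mug from where it was at the start of the episode above 0.03 m or angle between any of motor, transformer, solder_spool, flux_jar, mug's own z axis and vertical above 0.7 rad).
It fails at once if the black carrier or the cover is let fall (moves faster than 0.5 m/s out of the fingers, a drop of more than about 13 mm) ((linear speed of board_carrier above 0.5 m/s and contact force between the fingers and board_carrier below 0.05 N) or (linear speed of cover above 0.5 m/s and contact force between the fingers and cover below 0.05 N)).
It also fails if it takes over 62 s, if anything falls off the work surface, if the arm or the gripper's body presses on something with over 40 N, if the wrist force passes 120 N, or if a joint passes its speed limit or range.

## Working session

There is one attempt and no reset: what is moved stays moved. The work goes in short steps, Python scripts to look and compute and a tool call to move; the robot and the scene stay as the last step left them, time stands still between calls to the robot, and variables do not carry over. Pictures are saved under pics/ and viewed, at most 10 in all, crops included, and the job is handed in when it is done.

Besides the shell and the picture viewer there is one more tool, called after "Request:" as name(argument=value, ...) on one line, values as JSON. carry_out: Moves the arm, as the interface text tells. Its arguments: {"type":"object","properties":{"rows":{"type":"string"},"claw":{"type":"number"},"force":{"type":"number"}},"required":["rows"]}

```bash
mkdir -p pics; ls
cat > h.py <<'E'
from station import *
import numpy as np, cv2
from scipy.optimize import least_squares
def cam(n):
    r=read_camera(n); return r
def proj(c,P):
    P=np.atleast_2d(P); W=np.array(c["world_to_cam"]); p=P@W[:3,:3].T+W[:3,3]
    f=210/np.tan(np.radians(c["fov_y"])/2)
    return np.c_[c["cx"]+f*p[:,0]/-p[:,2], c["cy"]-f*p[:,1]/-p[:,2]]
def tri(c1,u1,c2,u2,x0=(0.5,0,0.1)):
    s=least_squares(lambda X:np.r_[(proj(c1,X)[0]-u1),(proj(c2,X)[0]-u2)],x0)
    return s.x,np.abs(s.fun).max()
E
python3 - <<'E'
from h import *
o=get_obs(); print({k:np.round(v,3) for k,v in o.items()})
C={n:cam(n) for n in("side","top")}
for n,c in C.items():
    cv2.imwrite(f"pics/{n}0.png",c["img"]); print(n,[ (k,c[k]) for k in c if k!="img"])
for t in("board_carrier","cover","base_carrier","rack","stand","stop_face"):
    d={}
    for n in C:
        r=place_of(n,t); print(t,n,[(np.round(x["centre"],1),round(x["confidence"],2)) for x in r[:3]])
        if r:d[n]=r[0]["centre"]
    if len(d)==2: print("  ",tri(C["side"],d["side"],C["top"],d["top"]))
E
```

```text
pics
{'t': np.float64(0.0), 'q': array([ 1.079,  0.478,  0.022,  1.556, -0.011,  1.109, -0.083]), 'joint_vel': array([ 0.   , -0.   , -0.   , -0.002,  0.   ,  0.001, -0.001]), 'joint_torque': array([-1.0000e-03, -5.9646e+01,  1.6080e+00, -2.8120e+01,  1.2000e-02,
        9.0000e-03,  0.0000e+00]), 'eef_pos': array([ 0.252, -0.625,  0.23 ]), 'tool_rot': array([-0.001,  0.982,  0.191, -0.   ]), 'contact_force': array([ 0.885, -0.053,  0.759]), 'torque': array([-0.025, -0.01 , -0.094]), 'grasp_force': np.float64(0.0), 'gripper_width': np.float64(0.996)}
side [('fov_y', 42.42793946795584), ('cx', 295.03738740007105), ('cy', 207.87648862226033), ('world_to_cam', array([[-0.96939241, -0.2454377 ,  0.00621984,  0.60289249],
       [ 0.15003124, -0.57213692,  0.80631878, -0.14331333],
       [-0.19434243,  0.78257247,  0.59144851, -0.93327027],
       [ 0.        ,  0.        ,  0.        ,  1.        ]]))]
top [('fov_y', 44.05892750497171), ('cx', 284.8144055923817), ('cy', 206.60391844874894), ('world_to_cam', array([[-0.02940104, -0.99956107,  0.0036392 ,  0.00399557],
       [ 0.97937358
[... 344 characters left out ...]
84))
cover side [(array([309.9, 258.7]), 0.95)]
cover top [(array([204.7, 259.9]), 0.86)]
   (array([0.56563439, 0.12810187, 0.05785601]), np.float64(0.9229192340141594))
base_carrier side [(array([343.8, 175.3]), 0.97)]
base_carrier top [(array([392.7, 256.4]), 0.89)]
   (array([ 0.56662852, -0.21245481,  0.01188341]), np.float64(1.1551900142728186))
rack side []
rack top [(array([176.7, 264.1]), 0.68), (array([385.8, 222.6]), 0.57)]
stand side [(array([345. , 182.1]), 0.8)]
stand top []
stop_face side [(array([284.6, 303.5]), 0.73), (array([317.1, 174. ]), 0.6)]
stop_face top [(array([389.1, 223. ]), 0.83)]
   (array([ 0.73035583, -0.33112774, -0.55931949]), np.float64(1.5620097836211926))
```

View pics/side0.png

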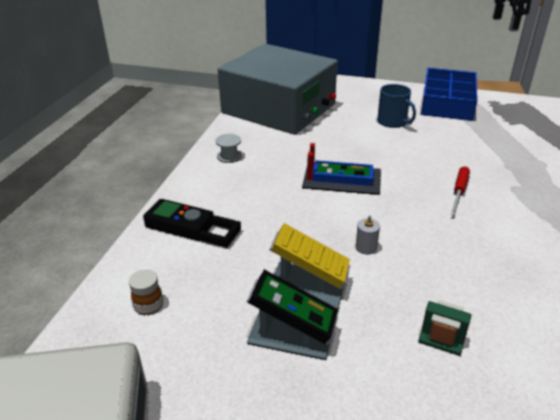

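View pics/top0.png

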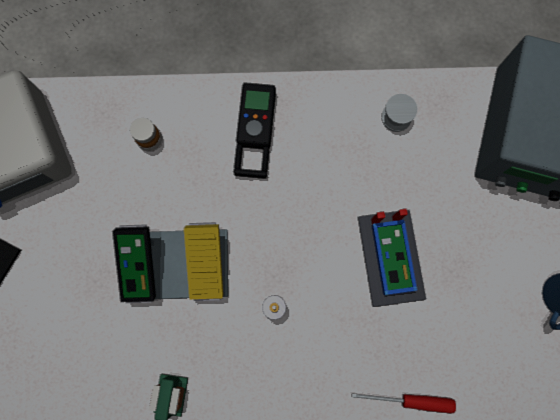

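The side picture shows the black carrier at (292,305), the cover at (310,255) and the blue carrier at (343,173), with the red posts at its far-x end. In the top view they are at (134,264), (204,262) and (394,257), with the posts at (379–402,216). I'll now fit box poses to the outlines in both views.

```bash
cat >> h.py <<'E'
from scipy.optimize import minimize
from scipy.spatial.transform import Rotation as R
BOX=np.array([[sx*.065,sy*.029,z] for sx in(-1,1) for sy in(-1,1) for z in(0,.02)])
def boxpts(p,tilt): # p: x,y,z,yaw ; origin underside
    return BOX@(R.from_euler("z",p[3])*R.from_euler("y",-tilt)).as_matrix().T+p[:3]
def fit(C,M,p0,tilt,ft=False):
    def cost(v):
        p=p0+v[:4]*[.01,.01,.01,.1]; tl=tilt+(v[4]*.1 if ft else 0); s=0
        for n,m in M.items():
            h=cv2.convexHull((proj(C[n],boxpts(p,tl))*64).astype(np.int32))
            im=np.zeros((1680,2240),np.uint8); cv2.fillConvexPoly(im,(h//16).astype(np.int32),1)
            im=cv2.resize(im.astype(np.float32),(560,420),interpolation=cv2.INTER_AREA)
            s+=1-np.minimum(im,m).sum()/np.maximum(im,m).sum()
        return s
    k=5 if ft else 4
    s=minimize(cost,np.zeros(k),method="Nelder-Mead",options=dict(initial_simplex=np.r_[[np.zeros(k)],np.eye(k)],xatol=.01,fatol=1e-4,maxfev=500))
    return p0+s.x[:4]*[.01,.01,.01,.1], tilt+(s.x[4]*.1 if ft else 0), s.fun
def look(things,C=None,ft=False):
    C={n:cam(n) for n in("side","top")}
    for t,(p0,tilt) in things.items():
        M={}
        for n in C:
            r=outline_of(n,t)
            if r and r[0]["confidence"]>.4: M[n]=r[0]["pixels"].astype(np.float32)
        p,tl,f=fit(C,M,np.array(p0,float),tilt,ft)
        print(t,list(M),"xyz mm",np.round(p[:3]*1000,1),"yaw deg",round(np.degrees(p[3]),2),"tilt",round(tl,3),"cost",round(f,3))
    return C
E
python3 - <<'E'
from h import *
C=look({"board_carrier":((.564,.252,.058,.03),.45),"cover":((.566,.128,.058,.03),.45),"base_carrier":((.567,-.212,.008,.2),0)},ft=True)
for n in C:
    print(n,[(np.round(x["centre"],1),round(x["confidence"],2)) for x in outline_of(n,"stand")],[(np.round(x["centre"],1),round(x["confidence"],2)) for x in recognise(n,"stop_face")])
E
```

```text
board_carrier ['side', 'top'] xyz mm [565.3 247.9  59.3] yaw deg 0.31 tilt 0.459 cost 0.067
cover ['side'] xyz mm [565.  129.2  58.3] yaw deg 4.04 tilt 0.513 cost 0.071
base_carrier ['side', 'top'] xyz mm [ 565.2 -212.4    9.6] yaw deg 6.96 tilt 0.023 cost 0.082
side [(array([335.6, 185.5]), 0.63)] [(array([331.5, 184.5]), 0.84)]
top [(array([376.7, 262.2]), 0.86)] [(array([374.9, 260.4]), 0.8)]
```

Run:
```python
from h import *
C=look({"board_carrier":((.564,.250,.058,.01),.45),"cover":((.566,.128,.058,.01),.45),"base_carrier":((.567,-.212,.008,.12),0)})
im=cv2.resize(C["top"]["img"],None,fx=4,fy=4,interpolation=cv2.INTER_CUBIC)
for p,t in(((.5653,.2479,.059,.005),.45),((.565,.129,.058,.005),.45),((.5652,-.2124,.0085,.1215),0)):
    q=(proj(C["top"],boxpts(p,t))*4+2).astype(int)
    for i in range(8):
        for j in range(i):
            if bin(i^j).count("1")==1: cv2.line(im,tuple(map(int,q[i])),tuple(map(int,q[j])),(255,0,255),1)
cv2.imwrite("pics/ov.png",np.hstack([im[820:1280,420:930],im[820:1280,1420:1710]]))
```

```text
board_carrier ['side', 'top'] xyz mm [565.  248.3  59.8] yaw deg 0.07 tilt 0.45 cost 0.06
cover ['side', 'top'] xyz mm [566.5 128.3  58.4] yaw deg 0.15 tilt 0.45 cost 0.076
base_carrier ['side', 'top'] xyz mm [ 565.6 -212.3    9.1] yaw deg 6.27 tilt 0 cost 0.074
```

View pics/ov.png

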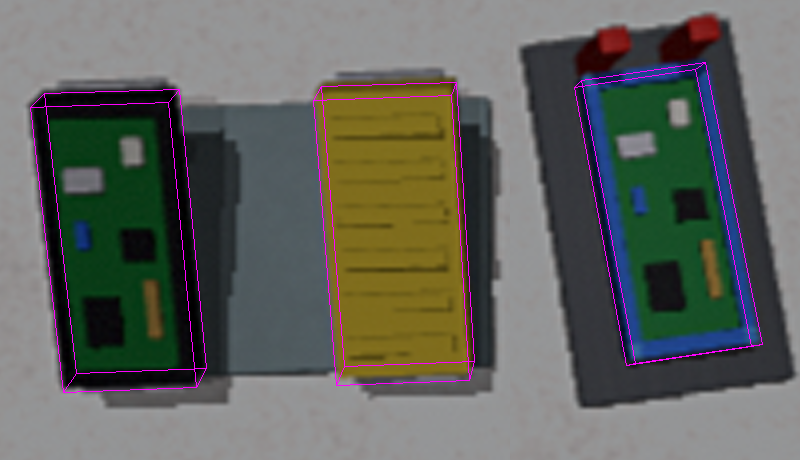

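Request:
carry_out(rows="35 46 0 -1.4;35 46 0 -1.4;35 46 0 -1.4;35 46 0 -1.4;35 46 0 -1.4;35 46 0 -1.4;38 49 0 -1.4;7 61 0 -1.4;7 61 0 -1.4;7 61 0 -1.4", claw=85)

```text
t: 2.95
eef_pos: [0.5219, -0.116, 0.2316]
tool_rot: [0.0, 0.998, 0.069, 0.0]
contact_force: [0.8, 0.2, 0.4]
gripper_width: 0.994
grasp_force: 0.0
```

Request:
carry_out(rows="7 61 0 -1.4;7 61 0 -1.4;7 61 0 -1.4;7 61 0 -1.4;7 61 0 -1.4;4 58 0 -1;0 0 0 0;0 0 0 0")

```text
t: 3.95
eef_pos: [0.5608, 0.2444, 0.231]
tool_rot: [0.0, 1.0, -0.0, -0.0]
contact_force: [0.5, 0.1, 0.5]
gripper_width: 0.997
grasp_force: 0.0
```

Request:
carry_out(rows="0 3.5 -45 0;0 0 -45 0;0 0 -40 0;0 0 -20 0;0 0 -13 0;0 0 -12 0;0 0 0 0;0 0 0 0")

```text
t: 4.95
eef_pos: [0.5613, 0.249, 0.0572]
tool_rot: [-0.0, 1.0, -0.0, 0.001]
contact_force: [0.8, -0.4, 0.2]
gripper_width: 0.997
grasp_force: 0.0
```

Run:
```python
from h import *
for n in("side","top"):
    c=cam(n); u=proj(c,[[.5608,.248,.055],[.5608,.248,.1]]); print(n,u.round(0))
    if n=="side":
        x,y=291,290; im=cv2.resize(c["img"][y-100:y+80,x-100:x+100],None,fx=3.3,fy=3.3,interpolation=cv2.INTER_CUBIC); cv2.imwrite("pics/g1.png",im)
print(get_obs()["eef_pos"],get_obs()["contact_force"])
```

```text
side [[294. 312.]
 [294. 290.]]
top [[137. 266.]
 [129. 263.]]
[0.56128117 0.24892367 0.05715858] [ 0.26259466 -0.82226637  0.14286104]
```

View pics/g1.png

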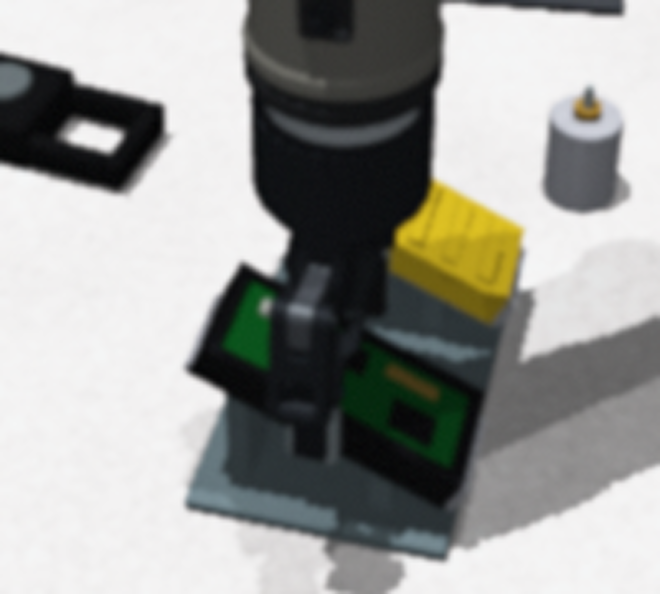

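The fingers straddle the black carrier cleanly. The near fingertip shows at about (285,329) in the full picture, so I'll close and work out the tip height.

Request:
carry_out(rows="0 0 0 0;0 0 0 0;0 0 0 0;0 0 0 0;0 0 0 0", claw=45, force=25)

```text
t: 5.68
eef_pos: [0.5609, 0.2487, 0.0567]
tool_rot: [-0.0, 1.0, -0.0, 0.0]
contact_force: [-0.8, -0.1, 6.2]
gripper_width: 0.676
grasp_force: 27.7
```

Run:
```python
from h import *
c=cam("side")
for z in(.05,.055,.06,.065,.07): print(z,proj(c,[[.561,.297,z]]).round(1))
o=get_obs();print(o["eef_pos"],o["contact_force"],o["torque"],o["gripper_width"],o["grasp_force"])
y,x=290,291;cv2.imwrite("pics/g2.png",cv2.resize(c["img"][y-60:y+80,x-80:x+80],None,fx=4,fy=4,interpolation=cv2.INTER_CUBIC))
```

```text
0.05 [[285.7 338.7]]
0.055 [[285.6 336.4]]
0.06 [[285.6 334.1]]
0.065 [[285.6 331.8]]
0.07 [[285.6 329.4]]
[0.56089889 0.24873103 0.05675063] [-2.32128206 -0.84762772  4.87621754] [-0.20195392  0.34545759  0.0116041 ] 0.6742710422539865 27.68419325351715
```

View pics/g2.png

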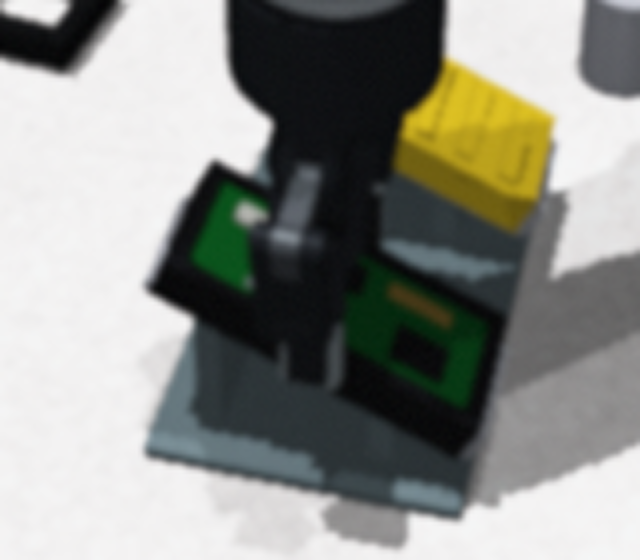

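The black carrier is gripped at its middle. The opening is 0.674 (about 58 mm), and the tips are at about the carrier's lower edge. Next I'll lift it and carry it over.

Request:
carry_out(rows="0 0 0 0;0 0 5 0;0 0 15 0;0 0 30 0;0 0 40 0;0 -20 20 1;0 -40 0 1;0 -52 0 1;0 -52 0 1;0 -52 0 1", force=40)

```text
t: 6.98
eef_pos: [0.5607, 0.031, 0.1671]
tool_rot: [0.0, 0.999, 0.044, 0.0]
contact_force: [0.0, -0.8, -2.7]
gripper_width: 0.668
grasp_force: 43.8
```

Request:
carry_out(rows="0 -52 0 1.5;0 -52 0 0;0 -52 0 0;0 -45 0 0;0 -30 0 0;-1.5 -14 0 0;0 0 0 0;0 0 0 0")

```text
t: 7.98
eef_pos: [0.5596, -0.2103, 0.1664]
tool_rot: [-0.001, 0.998, 0.058, 0.0]
contact_force: [-0.6, 0.6, -2.4]
gripper_width: 0.673
grasp_force: 43.8
```

Run:
```python
from h import *
o=get_obs();p=o["eef_pos"];print(p,o["contact_force"],o["torque"],o["gripper_width"],o["grasp_force"])
C=look({"board_carrier":((p[0],p[1],p[2]+.002,.11),.45),"base_carrier":((.5655,-.2123,.009,.11),0)},ft=True)
cv2.imwrite("pics/c1.png",np.hstack([cv2.resize(C["side"]["img"][60:220,270:400],None,fx=3,fy=3),cv2.resize(C["top"]["img"][180:340,340:470],None,fx=3,fy=3)]))
```

```text
[ 0.55958501 -0.21025192  0.16642928] [-0.60392539  0.61976547 -2.44853443] [0.03180377 0.04699759 0.04429194] 0.6731268282915004 43.80763292312622
board_carrier ['side', 'top'] xyz mm [ 563.4 -209.1  169.1] yaw deg 6.37 tilt 0.459 cost 0.701
base_carrier ['side', 'top'] xyz mm [ 564.8 -209.2   10.8] yaw deg 6.42 tilt 0.011 cost 0.623
```

View pics/c1.png

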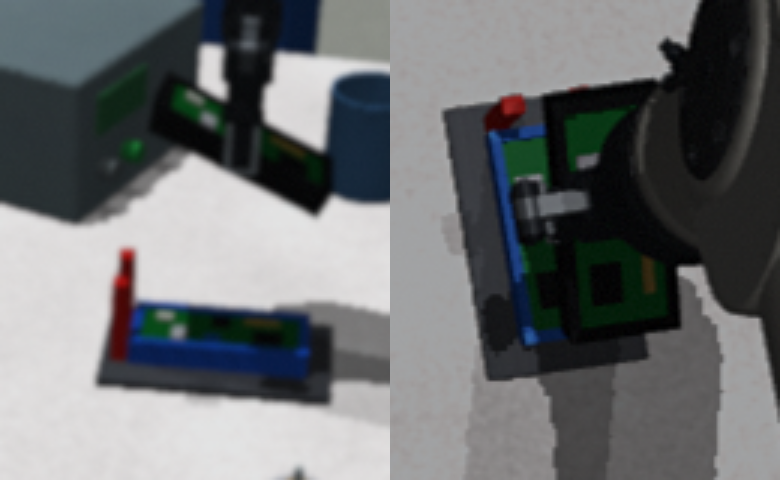

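Side view: the black carrier is held tilted about 0.45 rad, and its low end is on the side away from the posts. Top view: it hangs over the blue carrier with matching yaw. I'll lower it to just above contact.

Request:
carry_out(rows="0 -2.5 -20 0;0 0 -30 0;0 0 -30 0;0 0 -15 0;0 0 -8 0;0 0 -3 0;0 0 0 0;0 0 0 0", force=25)

```text
t: 9.28
eef_pos: [0.5598, -0.2151, 0.0611]
tool_rot: [0.0, 0.998, 0.057, 0.001]
contact_force: [-0.1, -0.5, -1.6]
gripper_width: 0.668
grasp_force: 43.7
```

Run:
```python
from h import *
o=get_obs();p=o["eef_pos"];print(p,o["tool_rot"],o["contact_force"],o["torque"],o["gripper_width"],o["grasp_force"])
c=cam("side");d=cam("top")
cv2.imwrite("pics/c2.png",np.hstack([cv2.resize(c["img"][120:210,290:400],None,fx=3.6,fy=4.8,interpolation=2),cv2.resize(d["img"][195:315,340:440],None,fx=3.6,fy=3.6,interpolation=2)]))
```

```text
[ 0.55983939 -0.21511182  0.06112758] [2.82133824e-04 9.98398743e-01 5.65631748e-02 6.91381530e-04] [-0.14289814 -0.52398313 -1.60447044] [-0.01676234  0.00939221  0.0352798 ] 0.6677796793727439 43.736016154289246
```

View pics/c2.png

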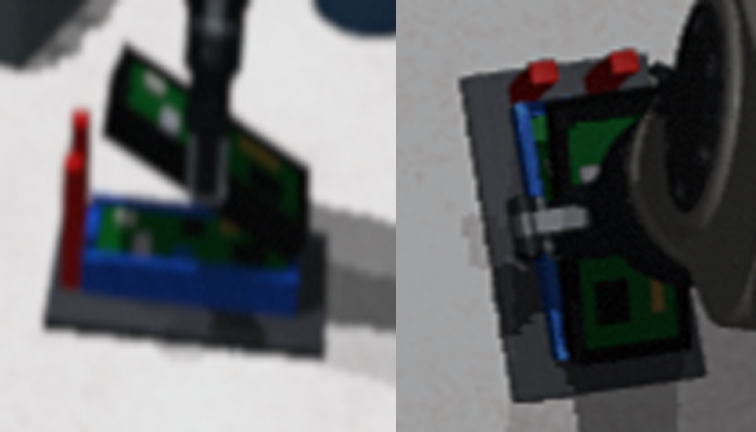

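The black carrier's low end hovers close above the blue carrier's free end, at about crop (305,258). I'll check the overhang by projection.

Run:
```python
from h import *
c=cam("side");d=cam("top")
o=get_obs();p=o["eef_pos"];print(p)
im=[]
sc=5
for n,cc,(r0,r1,k0,k1) in(("s",c,(120,210,290,400)),("t",d,(195,315,340,440))):
    I=cv2.resize(cc["img"],None,fx=sc,fy=sc,interpolation=2)
    yaw=.113; ctr=np.array([p[0],p[1],p[2]+.011])
    org=ctr-(R.from_euler("z",yaw)*R.from_euler("y",-.45)).apply([0,0,.01])
    for q,t,col in(((*org,yaw),.45,(255,0,255)),((.5655,-.2123,.008,.111),0,(0,255,255))):
        u=(proj(cc,boxpts(q,t))*sc+sc/2).astype(int)
        for i in range(8):
            for j in range(i):
                if bin(i^j).count("1")==1: cv2.line(I,tuple(map(int,u[i])),tuple(map(int,u[j])),col,1)
    I=I[r0*sc:r1*sc,k0*sc:k1*sc]; im.append(cv2.resize(I,(int(I.shape[1]*400/I.shape[0]),400)))
cv2.imwrite("pics/c3.png",np.hstack(im)[:, :800])
```

```text
[ 0.55945388 -0.21497407  0.06066393]
```

View pics/c3.png

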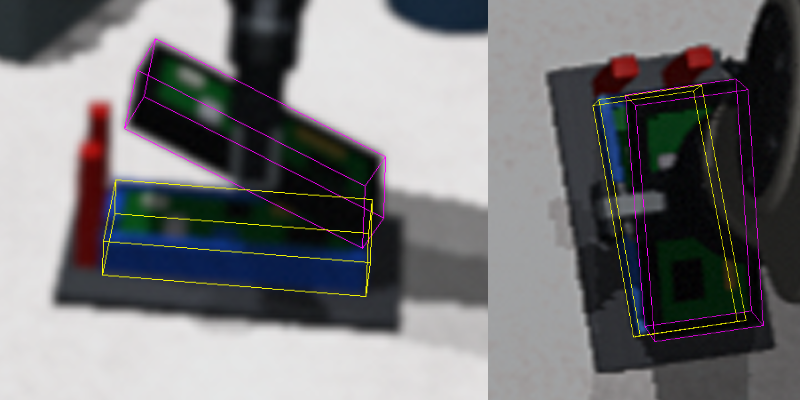

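The projections agree: the bottom edge is about 5 mm inside the blue carrier's end, and y is within about 1 mm. I'll lower it gently so the low end touches and the carrier pivots in the pads.

Request:
carry_out(rows="0 0 -4 0;0 0 -3 0;0.5 0 -2 0;0.5 0 -2 0;1 0 -3 0;1 0 -3 0;0 0 0 0", force=20)

```text
t: 10.35
eef_pos: [0.5658, -0.2145, 0.045]
tool_rot: [0.0, 0.998, 0.057, 0.003]
contact_force: [4.0, 1.0, 5.9]
gripper_width: 0.669
grasp_force: 45.1
```

Request:
carry_out(rows="0 0 -3 0;0.5 0 -3 0;0.5 0 -3 0;0 0 -3 0;0 0 0 0")

```text
t: 10.98
eef_pos: [0.5656, -0.215, 0.0325]
tool_rot: [0.0, 0.998, 0.057, 0.002]
contact_force: [2.7, 0.5, 5.1]
gripper_width: 0.67
grasp_force: 45.4
```

Run:
```python
from h import *
c=cam("side");d=cam("top")
o=get_obs();print({k:np.round(o[k],3) for k in("eef_pos","contact_force","torque","grasp_force")})
cv2.imwrite("pics/c4.png",np.hstack([cv2.resize(c["img"][120:210,290:400],None,fx=3.6,fy=4.8,interpolation=2),cv2.resize(d["img"][195:315,340:440],None,fx=3.6,fy=3.6,interpolation=2)]))
```

```text
{'eef_pos': array([ 0.565, -0.215,  0.032]), 'contact_force': array([3.855, 0.401, 5.452]), 'torque': array([-0.041, -0.213,  0.057]), 'grasp_force': np.float64(45.367)}
```

View pics/c4.png

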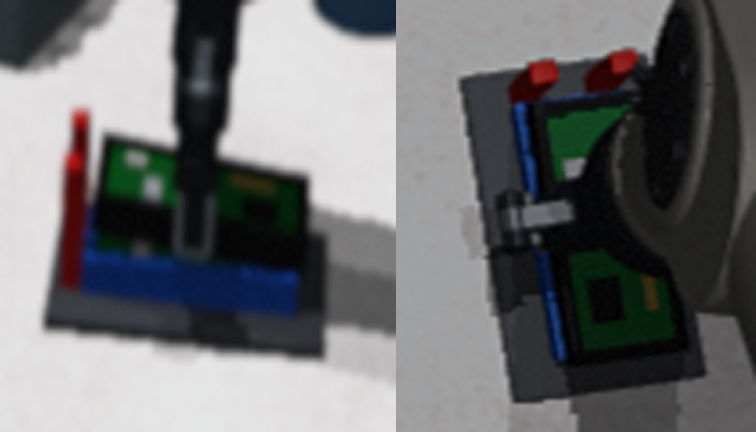

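The black carrier is now nearly flat on the blue one. I'll finish lowering it and then check it sideways with an overlay.

Request:
carry_out(rows="0 0 -2 0;0 0 -2 0;0 0 -1 0;0 0 0 0")

```text
t: 11.58
eef_pos: [0.5649, -0.215, 0.0271]
tool_rot: [0.0, 0.998, 0.057, 0.002]
contact_force: [3.9, 0.4, 5.2]
gripper_width: 0.676
grasp_force: 45.6
```

```bash
cat >> h.py <<'E'
def overlay(C,boxes,fn,crops,sc=5,H=400):
    im=[]
    for n,(r0,r1,k0,k1) in crops.items():
        cc=C[n]; I=cv2.resize(cc["img"],None,fx=sc,fy=sc,interpolation=2)
        for q,t,col in boxes:
            u=(proj(cc,boxpts(q,t))*sc+sc/2).astype(int)
            for i in range(8):
                for j in range(i):
                    if bin(i^j).count("1")==1: cv2.line(I,tuple(map(int,u[i])),tuple(map(int,u[j])),col,1)
        I=I[r0*sc:r1*sc,k0*sc:k1*sc]; im.append(cv2.resize(I,(int(I.shape[1]*H/I.shape[0]),H)))
    cv2.imwrite(fn,np.hstack(im)[:,:800])
E
python3 - <<'E'
from h import *
o=get_obs();p=o["eef_pos"];print({k:np.round(o[k],3) for k in("eef_pos","contact_force","torque","grasp_force")})
C={n:cam(n) for n in("side","top")}
overlay(C,[((p[0],p[1],.028,.115),0,(255,0,255)),((.5655,-.2138,.008,.115),0,(0,255,255))],"pics/c5.png",{"side":(140,200,295,385),"top":(205,305,355,440)},6,420)
E
```

```text
{'eef_pos': array([ 0.565, -0.215,  0.027]), 'contact_force': array([3.886, 0.351, 5.166]), 'torque': array([-0.001, -0.35 ,  0.019]), 'grasp_force': np.float64(45.631)}
```

View pics/c5.png

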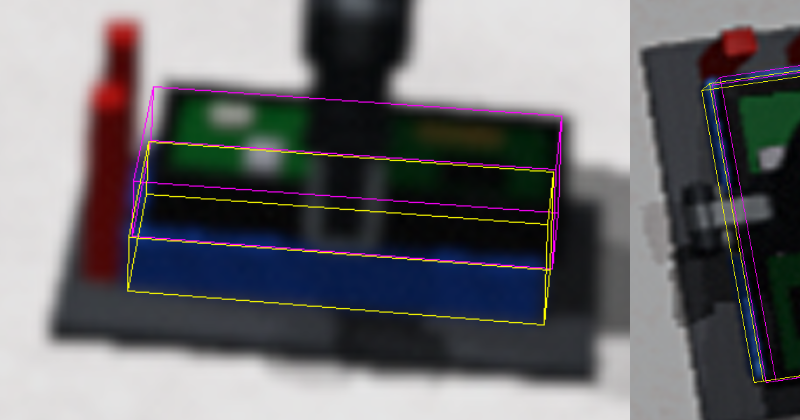

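The side view shows the black carrier lying flat on the blue one, with its end about 3 mm short of the posts. In the top view the blue carrier's edge is within about 1 mm of its box. I'll slide the black carrier along the stand's axis to the stop.

Request:
carry_out(rows="1 0.1 0 0;1 0.1 0 0;1 0.1 0 0;1 0.1 0 0;0 0 0 0")

```text
t: 12.3
eef_pos: [0.5649, -0.215, 0.026]
tool_rot: [-0.0, 0.998, 0.056, -0.002]
contact_force: [-4.7, 0.0, 9.4]
gripper_width: 0.671
grasp_force: 46.1
```

Request:
carry_out(rows="0 0 2 0;1 0.1 0 0;1 0.1 0 0;1 0.1 0 0;0 0 0 0")

```text
t: 12.92
eef_pos: [0.5703, -0.2141, 0.0282]
tool_rot: [-0.0, 0.998, 0.057, -0.0]
contact_force: [0.1, -0.1, -2.5]
gripper_width: 0.67
grasp_force: 44.8
```

Request:
carry_out(rows="0 0 -1 0;1 0.1 0 0;1 0.1 0 0;0 0 0 0")

```text
t: 13.42
eef_pos: [0.5714, -0.2141, 0.0271]
tool_rot: [-0.0, 0.998, 0.056, -0.001]
contact_force: [-3.2, -0.4, -1.9]
gripper_width: 0.671
grasp_force: 45.0
```

Run:
```python
from h import *
o=get_obs();p=o["eef_pos"];print({k:np.round(o[k],3) for k in("eef_pos","contact_force","torque","grasp_force")})
C=look({"board_carrier":((.567,-.2145,.028,.115),0.02),"base_carrier":((.5655,-.2138,.008,.115),0)})
```

```text
{'eef_pos': array([ 0.571, -0.214,  0.027]), 'contact_force': array([-3.217, -0.429, -1.905]), 'torque': array([-0.053,  0.691, -0.014]), 'grasp_force': np.float64(45.028)}
board_carrier ['side', 'top'] xyz mm [ 567.7 -212.4   31.7] yaw deg 7.49 tilt 0.02 cost 0.738
base_carrier ['side', 'top'] xyz mm [ 5.655e+02 -2.113e+02 -5.000e-01] yaw deg 7.91 tilt 0 cost 1.56
```

Request:
carry_out(rows="1.5 0.2 0 0;1.5 0.2 0 0;0 0 -1.5 0;0 0 0 0")

```text
t: 14.22
eef_pos: [0.5715, -0.2142, 0.0261]
tool_rot: [-0.0, 0.998, 0.056, -0.004]
contact_force: [-14.8, 1.4, 12.7]
gripper_width: 0.667
grasp_force: 46.5
```

Firm against the stop at x = 571.5 (−14.8 N). I'll relieve the push and release.

Request:
carry_out(rows="-3 0 0 0;-2 0 1 0;0 0 0 0")

```text
t: 14.6
eef_pos: [0.5713, -0.2136, 0.0271]
tool_rot: [0.0, 0.998, 0.057, 0.001]
contact_force: [-0.7, -1.4, -1.0]
gripper_width: 0.67
grasp_force: 44.9
```

Request:
carry_out(rows="0 0 0 0;0 0 0 0;0 0 0 0;0 0 20 0;0 0 50 0;0 0 50 0;-20 50 20 0;-40 50 0 0;0 50 0 0;0 0 0 0", claw=85)

```text
t: 15.85
eef_pos: [0.5115, -0.0602, 0.1687]
tool_rot: [-0.001, 0.998, 0.06, 0.001]
contact_force: [0.2, -0.4, -0.1]
gripper_width: 0.997
grasp_force: 0.0
```

Run:
```python
from h import *
o=get_obs();p=o["eef_pos"];print({k:np.round(o[k],3) for k in("t","eef_pos","contact_force","grasp_force")})
C=look({"board_carrier":((.567,-.2145,.028,.115),0.0),"base_carrier":((.5655,-.2138,.008,.115),0),"cover":((.566,.128,.058,.01),.45)},ft=True)
cv2.imwrite("pics/d1.png",C["top"]["img"]);np.save("d1s.npy",C["side"]["img"])
```

```text
{'t': np.float64(15.85), 'eef_pos': array([ 0.512, -0.06 ,  0.169]), 'contact_force': array([ 0.209, -0.38 , -0.127]), 'grasp_force': np.float64(0.0)}
board_carrier ['side', 'top'] xyz mm [ 567.5 -215.1   28.5] yaw deg 8.39 tilt 0.01 cost 0.8
base_carrier ['side'] xyz mm [ 616.7 -566.9 -243.3] yaw deg 54.93 tilt 0.371 cost 0.533
cover ['side', 'top'] xyz mm [566.7 128.3  58.3] yaw deg 0.62 tilt 0.453 cost 0.1
```

Request:
carry_out(rows="10 40 0 -1.7;10 50 0 -1.7;10 50 0 -1.7;10 30 0 -1.6;10.5 18.5 0 0;0 0 0 0;0 0 0 0")

```text
t: 17.12
eef_pos: [0.5616, 0.1216, 0.1665]
tool_rot: [0.001, 1.0, -0.003, -0.0]
contact_force: [0.2, -0.3, 0.3]
gripper_width: 0.994
grasp_force: 0.0
```

Run:
```python
from h import *
o=get_obs();p=o["eef_pos"];print({k:np.round(o[k],4) for k in("t","eef_pos","tool_rot")})
C={n:cam(n) for n in("side","top")}
# both stacked as one: outline masks
for t,p0 in(("board_carrier",(.567,-.2145,.028,.115)),("base_carrier",(.5655,-.2138,.008,.115))):
    for n in C:
        r=outline_of(n,t); print(t,n,[(np.round(x["centre"]),round(x["confidence"],2),x["pixels"].sum()) for x in r[:3]], proj(C[n],np.array(p0[:3])+[0,0,.015]).round(0))
M={n:outline_of(n,"board_carrier")[0]["pixels"].astype(np.float32) for n in C}
for ft in(0,1): print(fit(C,M,np.array((.567,-.2145,.028,.115)),0.,ft))
for n in C: print(n,fit(C,{n:M[n]},np.array((.567,-.2145,.028,.115)),0.))
```

```text
{'t': np.float64(17.125), 'eef_pos': array([0.5616, 0.1216, 0.1665]), 'tool_rot': array([ 6.0e-04,  1.0e+00, -2.8e-03, -4.0e-04])}
board_carrier side [(array([350., 165.]), 0.63, np.int64(952))] [[343. 163.]]
board_carrier top [(array([394., 258.]), 0.64, np.int64(2558))] [[398. 255.]]
base_carrier side [(array([350., 177.]), 0.9, np.int64(341))] [[344. 171.]]
base_carrier top [(array([377., 254.]), 0.77, np.int64(178))] [[395. 257.]]
(array([ 0.56687151, -0.21326143,  0.02953727,  0.11625073]), 0.0, np.float64(0.3223928213119507))
(array([ 0.56685623, -0.21340313,  0.02930077,  0.11702991]), np.float64(0.0031718927911199403), np.float64(0.32225197553634644))
side (array([ 0.56166445, -0.21345973,  0.02967729,  0.11974087]), 0.0, np.float64(0.28760141134262085))
top (array([ 0.56719398, -0.21311526,  0.0296731 ,  0.11502661]), 0.0, np.float64(0.025563180446624756))
```

Run:
```python
from h import *
C={n:cam(n) for n in("top",)}
print(get_obs()["eef_pos"])
m=outline_of("top","base_carrier")[0]["pixels"].astype(np.float32)
def hull(p):
    im=np.zeros((1680,2240),np.uint8); h=cv2.convexHull((proj(C["top"],boxpts(p,0))*4+1.5).astype(np.int32)); cv2.fillConvexPoly(im,h,1)
    return cv2.resize(im.astype(np.float32),(560,420),interpolation=cv2.INTER_AREA)
B=hull((.5672,-.2131,.0290,.115))
def cost(v):
    a=np.clip(hull((.566+v[0]*.01,-.213+v[1]*.01,.008,.115+v[2]*.1))-B,0,1); return 1-np.minimum(a,m).sum()/np.maximum(a,m).sum()
s=minimize(cost,[0,0,0],method="Nelder-Mead",options=dict(initial_simplex=[[0,0,0],[.5,0,0],[0,.5,0],[0,0,.5]],xatol=.01,fatol=1e-4));print(s.x*[10,10,5.73]+[566,-213,6.6],s.fun)
```

```text
[0.56167251 0.12347012 0.16687732]
[ 567.06139559 -211.71575455    5.59418873] 0.23396962881088257
```

Request:
carry_out(rows="0 0 -20 0;0 0 -30 0;0 0 -30 0;0 0 -15 0;0 0 -8 0;0 0 0 0;0 0 0 0")

```text
t: 18.5
eef_pos: [0.5625, 0.1239, 0.0648]
tool_rot: [-0.0, 1.0, -0.002, 0.001]
contact_force: [0.5, 0.0, 0.3]
gripper_width: 0.996
grasp_force: 0.0
```

Request:
carry_out(rows="0 4.7 0 0;0 0 -8 0;0 0 0 0;0 0 0 0")

```text
t: 19.0
eef_pos: [0.5616, 0.1283, 0.0556]
tool_rot: [0.0, 1.0, -0.002, -0.0]
contact_force: [0.2, 0.2, -0.3]
gripper_width: 0.994
grasp_force: 0.0
```

Request:
carry_out(rows="0 0 0 0;0 0 0 0;0 0 0 0;0 0 0 0;0 0 0 0", claw=45, force=40)

```text
t: 19.62
eef_pos: [0.5618, 0.1283, 0.0561]
tool_rot: [0.0, 1.0, -0.002, 0.0]
contact_force: [-2.5, -0.7, 5.3]
gripper_width: 0.671
grasp_force: 43.8
```

Request:
carry_out(rows="0 0 5 0;0 0 15 0;0 0 30 0;0 0 40 0;0 -20 30 1;0 -40 0 1;0 -50 0 1;0 -50 0 1;0 -50 0 1;0 -50 0 1.6")

```text
t: 20.88
eef_pos: [0.5616, -0.1331, 0.1767]
tool_rot: [0.0, 0.998, 0.056, 0.0]
contact_force: [0.0, -0.3, -2.9]
gripper_width: 0.666
grasp_force: 43.6
```

Request:
carry_out(rows="0 -40 0 0;0 -25 0 0;-1 -13 0 0;0 -5 0 0;0 0 0 0;0 0 0 0")

```text
t: 21.62
eef_pos: [0.561, -0.2131, 0.1759]
tool_rot: [-0.0, 0.998, 0.057, 0.0]
contact_force: [-0.4, 0.7, -2.1]
gripper_width: 0.671
grasp_force: 43.6
```

Request:
carry_out(rows="-1 -1.5 -20 0;0 0 -30 0;0 0 -25 0;0 0 -12 0;0 0 -6 0;0 0 -2 0;0 0 0 0;0 0 0 0")

```text
t: 22.62
eef_pos: [0.5602, -0.2163, 0.0815]
tool_rot: [0.0, 0.998, 0.056, 0.001]
contact_force: [-0.6, -0.3, -2.5]
gripper_width: 0.673
grasp_force: 43.6
```

Run:
```python
from h import *
o=get_obs();p=o["eef_pos"];print({k:np.round(o[k],4) for k in("t","eef_pos","contact_force","tool_rot")})
C={n:cam(n) for n in("side","top")}
M={}
for n in C:
    r=outline_of(n,"cover"); print(n,[(np.round(x["centre"]),round(x["confidence"],2),x["pixels"].sum()) for x in r[:2]])
    if r:M[n]=r[0]["pixels"].astype(np.float32)
yaw=.115; org=np.array([p[0],p[1],p[2]+.011])-(R.from_euler("z",yaw)*R.from_euler("y",-.45)).apply([0,0,.01])
def low(n): # compare mask extremes with predicted box (low end)
    u=proj(C[n],boxpts((*org,yaw),.45)); rr,cc=np.nonzero(M[n]); print(n,"pred cols",u[:,0].min().round(1),u[:,0].max().round(1),"rows",u[:,1].min().round(1),u[:,1].max().round(1),"mask",cc.min(),cc.max(),rr.min(),rr.max())
for n in M: low(n)
```

```text
{'t': np.float64(22.625), 'eef_pos': array([ 0.5602, -0.2163,  0.0815]), 'contact_force': array([-0.5929, -0.3215, -2.5189]), 'tool_rot': array([2.000e-04, 9.985e-01, 5.560e-02, 6.000e-04])}
side [(array([344., 142.]), 0.76, np.int64(1018))]
top [(array([399., 274.]), 0.87, np.int64(1321)), (array([175., 264.]), 0.28, np.int64(7699))]
side pred cols 317.8 377.0 rows 119.2 166.7 mask 319 376 121 165
top pred cols 383.8 426.3 rows 215.5 296.2 mask 384 424 217 294
```

Request:
carry_out(rows="0 1 -4 0;0 0 -3 0;0.5 0 -2 0;0.5 0 -2 0;1 0 -3 0;1 0 -3 0;0 0 0 0")

```text
t: 23.7
eef_pos: [0.5657, -0.2148, 0.0652]
tool_rot: [0.0, 0.998, 0.056, 0.003]
contact_force: [3.9, 1.2, 3.5]
gripper_width: 0.666
grasp_force: 44.6
```

Request:
carry_out(rows="0 0 -3 0;0.5 0 -3 0;0.5 0 -3 0;0 0 -3 0;0 0 -2 0;0 0 -2 0;0 0 0 0")

```text
t: 24.58
eef_pos: [0.5652, -0.2153, 0.0485]
tool_rot: [0.0, 0.998, 0.056, 0.001]
contact_force: [2.7, 1.0, 4.5]
gripper_width: 0.668
grasp_force: 45.1
```

Request:
carry_out(rows="0 0 -1.5 0;0 0 -1 0;1 0.1 0 0;1 0.1 0 0;1 0.1 0 0;0 0 1.5 0;1 0.1 0 0;1 0.1 0 0;0 0 0 0")

```text
t: 25.7
eef_pos: [0.5686, -0.2144, 0.0464]
tool_rot: [-0.0, 0.998, 0.056, -0.0]
contact_force: [1.3, 0.1, -3.9]
gripper_width: 0.668
grasp_force: 44.3
```

Request:
carry_out(rows="1 0.1 0 0;1 0.1 0 0;1 0.1 0 0;1.5 0.2 0 0;0 0 0 0")

```text
t: 26.32
eef_pos: [0.5714, -0.2143, 0.0463]
tool_rot: [-0.0, 0.998, 0.055, -0.002]
contact_force: [-6.2, -0.5, -0.8]
gripper_width: 0.665
grasp_force: 44.5
```

Request:
carry_out(rows="1.5 0.2 0 0;1.5 0.2 0 0;0 0 -1.5 0;0 0 0 0")

```text
t: 26.82
eef_pos: [0.5716, -0.2144, 0.0454]
tool_rot: [-0.0, 0.998, 0.055, -0.005]
contact_force: [-13.9, 1.4, 11.4]
gripper_width: 0.671
grasp_force: 46.0
```

Request:
carry_out(rows="-3 0 0 0;-2 0 1 0;0 0 0 0")

```text
t: 27.2
eef_pos: [0.5714, -0.2138, 0.0464]
tool_rot: [0.0, 0.998, 0.056, 0.0]
contact_force: [-2.1, -1.1, -2.1]
gripper_width: 0.669
grasp_force: 44.4
```

Request:
carry_out(rows="0 0 0 0;0 0 0 0;0 0 0 0;0 0 20 0;0 0 50 0;0 0 50 0;0 50 20 0;-10 60 0 0;-10 60 0 0;-10 60 0 0", claw=85)

```text
t: 28.45
eef_pos: [0.5412, 0.0182, 0.1882]
tool_rot: [0.0, 0.998, 0.056, 0.001]
contact_force: [0.1, 0.1, 0.1]
gripper_width: 0.993
grasp_force: 0.0
```

Request:
carry_out(rows="-10 60 0 0;-10 60 0 0;0 60 0 0;0 60 0 0;0 0 0 0;0 0 0 0")

```text
t: 29.2
eef_pos: [0.5214, 0.2558, 0.1871]
tool_rot: [0.0, 0.998, 0.056, 0.0]
contact_force: [0.1, -0.9, 0.8]
gripper_width: 0.994
grasp_force: 0.0
```

```bash
cat >> h.py <<'E'
def stack():
    C={n:cam(n) for n in("side","top")}
    names=["cover","board_carrier","base_carrier"]; zs=[.048,.028,.008]
    M={}
    for t in names:
        for n in C:
            r=[x for x in outline_of(n,t) if x["confidence"]>.4]
            r=[x for x in r if np.linalg.norm(x["centre"]-proj(C[n],[.567,-.213,.04])[0])<40]
            if r: M[t,n]=r[0]["pixels"].astype(np.float32)
    def hull(n,p):
        im=np.zeros((1680,2240),np.uint8); cv2.fillConvexPoly(im,cv2.convexHull((proj(C[n],boxpts(p,0))*4+1.5).astype(np.int32)),1)
        return cv2.resize(im.astype(np.float32),(560,420),interpolation=cv2.INTER_AREA)
    above={n:np.zeros((420,560),np.float32) for n in C}
    for t,z in zip(names,zs):
        V=[n for n in C if (t,n) in M]
        def P(v): return (.567+v[0]*.01,-.213+v[1]*.01,z+v[3]*.01,.115+v[2]*.1)
        def cost(v):
            s=0
            for n in V:
                a=np.clip(hull(n,P(v))-above[n],0,1); s+=1-np.minimum(a,M[t,n]).sum()/np.maximum(a,M[t,n]).sum()
            return s+.02*v[3]**2
        s=minimize(cost,np.zeros(4),method="Nelder-Mead",options=dict(initial_simplex=np.r_[[np.zeros(4)],.5*np.eye(4)],xatol=.01,fatol=1e-4,maxfev=400))
        p=P(s.x); print(t,V,np.round(np.array(p[:3])*1000,1),"yaw",round(np.degrees(p[3]),2),"cost",round(s.fun,3))
        for n in C: above[n]=np.maximum(above[n],hull(n,p))
E
python3 - <<'E'
from h import *
o=get_obs();print({k:np.round(o[k],4) for k in("t","eef_pos","contact_force")})
stack()
E
```

```text
{'t': np.float64(29.2), 'eef_pos': array([0.5214, 0.2558, 0.1871]), 'contact_force': array([ 0.1217, -0.9071,  0.7838])}
cover ['top'] [ 568.  -212.9   47.6] yaw 6.67 cost 0.025
board_carrier ['side', 'top'] [ 568.3 -214.5   29.4] yaw 6.72 cost 1.574
base_carrier ['side', 'top'] [ 568.3 -211.7   10.2] yaw 5.37 cost 1.13
```

Request:
carry_out(rows="0 -60 0 0;0 -60 0 0;0 -60 0 0;0 -60 0 0;0 -60 0 0;0 -60 0 0;0 -60 0 0;0 -60 0 0;0 -60 0 0;-35 -45 0 0")

```text
t: 30.85
eef_pos: [0.4871, -0.3314, 0.1863]
tool_rot: [0.0, 0.998, 0.056, 0.001]
contact_force: [0.7, -0.7, -0.2]
gripper_width: 0.999
grasp_force: 0.0
```

Request:
carry_out(rows="-35 -45 0 0;-35 -45 0 0;-35 -45 0 0;-35 -45 0 0;-35 -45 0 0;0 0 0 0;0 0 0 0")

```text
t: 31.72
eef_pos: [0.3113, -0.5534, 0.1861]
tool_rot: [-0.0, 0.998, 0.056, 0.0]
contact_force: [-0.1, 1.2, 0.6]
gripper_width: 0.992
grasp_force: 0.0
```

Run:
```python
from h import *
o=get_obs();print({k:np.round(o[k],4) for k in("t","eef_pos")})
stack()
```

```text
{'t': np.float64(31.725), 'eef_pos': array([ 0.3113, -0.5534,  0.1861])}
cover ['side', 'top'] [ 567.3 -213.5   49.2] yaw 6.49 cost 0.094
board_carrier ['side', 'top'] [ 567.7 -213.2   31.3] yaw 6.31 cost 0.665
base_carrier ['side', 'top'] [ 567.7 -211.9    9.1] yaw 5.75 cost 0.366
```

```bash
python3 -c "
from station import *
print(hand_in())"
```

```text
the job is handed in; nothing more can be done
None
```

The job is handed in at about 32 s of the 62 s allowed: blue, black and cover are stacked flat and released, both upper pieces pushed to the end stop by felt contact, and the last camera fit shows all three aligned within about 2 mm sideways and 1° in yaw; the judge returned no verdict.

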